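# Set the dial code and unbolt the strongbox

## Task

Unlock the grey strongbox: turn its three dials one at a time, the large one first to 2 o'clock, then the medium one to 10 o'clock, then the small one to 12 o'clock (12 o'clock is straight up the sloping panel, 3 o'clock to the right as you face the panel). Only when the whole code is set, draw the bolt on the lid all the way back to its stop, leaving the dials on their code. Leave the cup and the blue cap on top of the box undisturbed.

Things in the scene. Friction and masses are not known exactly. Their poses are not given: they have to be found in the camera images.
- chest: low grey steel strongbox, fixed, 300 mm deep (x), 420 wide (y), lid top 160 high; origin centre of underside, x away from its front, y to its left, z up. Above the 97 mm front wall a panel slopes up and back at 25 degrees for 140 mm (centre x -87, z 126 mm), with three dials at y -130, 0, +130 mm; behind it (x over -23 mm) the level top with lid and bolt
- dial_large_grip (a point): the large dial: aluminium disc 92 mm across, black upright grip bar through its centre 92 mm long, 16 thick, 36 high; the pointer end narrows to 6 mm over its last 14 mm, white line on top. The dials swap places between starts. Point on the axis, 13 mm below the bar's top, 23 above the disc; z = the axis, out of the panel (25 degrees off vertical, to the front); x along the bar to the pointer
- dial_large (a joint): angle of the large dial's pointer, rad: 0 = 12 o'clock (straight up the slope, at the longer white mark of its fixed ring), growing clockwise as seen facing the panel from the front; one hour (one white mark) is 0.524. Stiff (0.06 N m), stays where left, stops at -2.6 and 2.6
- dial_medium_grip (a point): the medium dial: aluminium disc 74 mm across, black upright grip bar through its centre 76 mm long, 16 thick, 36 high; the pointer end narrows to 6 mm over its last 14 mm, white line on top. The dials swap places between starts. Point on the axis, 13 mm below the bar's top, 23 above the disc; z = the axis, out of the panel (25 degrees off vertical, to the front); x along the bar to the pointer
- dial_medium (a joint): angle of the medium dial's pointer, rad: 0 = 12 o'clock (straight up the slope, at the longer white mark of its fixed ring), growing clockwise as seen facing the panel from the front; one hour (one white mark) is 0.524. Stiff (0.06 N m), stays where left, stops at -2.6 and 2.6
- dial_small_grip (a point): the small dial: aluminium disc 58 mm across, black upright grip bar through its centre 60 mm long, 16 thick, 36 high; the pointer end narrows to 6 mm over its last 14 mm, white line on top. The dials swap places between starts. Point on the axis, 13 mm below the bar's top, 23 above the disc; z = the axis, out of the panel (25 degrees off vertical, to the front); x along the bar to the pointer
- dial_small (a joint): angle of the small dial's pointer, rad: 0 = 12 o'clock (straight up the slope, at the longer white mark of its fixed ring), growing clockwise as seen facing the panel from the front; one hour (one white mark) is 0.524. Stiff (0.06 N m), stays where left, stops at -2.6 and 2.6
- bolt_grip (a point): bolt handle on the lid: upright steel plate 64 mm long (chest x), 14 thick (chest y), top 64 above the lid, on a rod along y whose top is 18 above the lid. Point in the plate's middle, 46 above the lid, 18 below its top; axes as the chest's; slides to +y (chest's left). Rod guides 24 mm high stand 65 mm right and 135 mm left of the plate when shut
- bolt (a joint): how far the bolt is drawn in m: 0 = shut in its keeper, 0.06 = fully drawn against its stop; about 2 N of friction, stays where it is left
- cup: white plastic cup, 56 mm across, 55 mm high, standing on the strongbox's right rear corner; not part of the job; origin under its middle
- cap: blue plastic disc, 60 mm across, 18 mm thick, lying on the lid's left rear corner; not part of the job; origin under its middle

How it is judged (in metres and radians):
On the way, in this order (a step that is already met when the one before it is completed fails the run):
1. the large dial is set to 2 o'clock and left still (value of joint dial_large between 0.877 and 1.217 rad and velocity of joint dial_large between -0.1 and 0.1 rad/s), for 0.3 s.
2. the medium dial is set to 10 o'clock and left still, the large one still on its code (value of joint dial_large between 0.877 and 1.217 rad and value of joint dial_medium between -1.217 and -0.877 rad and velocity of joint dial_medium between -0.1 and 0.1 rad/s), for 0.3 s.
3. the small dial is set to 12 o'clock and left still, the other two still on their code (value of joint dial_large between 0.877 and 1.217 rad and value of joint dial_medium between -1.217 and -0.877 rad and value of joint dial_small between -0.17 and 0.17 rad and velocity of joint dial_small between -0.1 and 0.1 rad/s), for 0.3 s.
4. the bolt is drawn back (value of joint dial_large between 0.877 and 1.217 rad and value of joint dial_medium between -1.217 and -0.877 rad and value of joint dial_small between -0.17 and 0.17 rad and value of joint bolt above 0.05 m), for 0.2 s.
At the end, for the whole second after the job is handed in: Large dial at 2 o'clock, medium at 10 o'clock, small at 12 o'clock, each within 0.17 rad (10 degrees), and the bolt drawn at least 50 mm of its 60 mm (all of step 4); the robot touches nothing.
It fails at once if the bolt is drawn more than 20 mm before the code is set (value of joint bolt above 0.02 m and not (value of joint dial_large between 0.877 and 1.217 rad and value of joint dial_medium between -1.217 and -0.877 rad and value of joint dial_small between -0.17 and 0.17 rad)).
It fails at once if the cup or the blue cap is shifted by more than 30 mm or knocked over (distance of any of cup, cap from where it was at the start of the episode above 0.03 m or angle between any of cup, cap's own z axis and vertical above 0.6 rad).
It also fails if it takes over 69 s, if anything falls off the work surface, if the arm or the gripper's body presses on something with over 40 N, if the wrist force passes 120 N, or if a joint passes its speed limit or range.

## Robot

A 6-joint arm with a two-finger parallel gripper is mounted at the origin on the work surface. World frame = base frame: x ahead of the robot, y to its left, z up, the work surface at z = 0. Lengths are in m, angles in degrees, forces in N, time in s.
With the tool pointing down it reaches from about 0.35 to 0.875 m from the base axis. Payload 4.2 kg.
Tool frame: the origin (TCP) lies between the finger pads; the fingertips stand 25 mm ahead of it and the grasp point (between the pads) lies 6 mm ahead of it (r.tips_ahead is the distance from the TCP to the fingertips, in m); z points along the fingers, y is the direction in which the jaws open and shut (so a half turn about z gives the same grasp; the last joint's range is limited). The gripper opens to 87 mm and grips with 3 to 60 N. Pads are 19 mm wide; open, the fingers measure 117 mm over their backs; the gripper's body (75 mm by 190 mm) begins 51 mm behind the grasp point.
Start: joints at [85.863, 22.042, 0.453, 0, -68.411, -14.817], TCP at [0.203, 0.591, 0.208] pointing down, gripper open.
Joint ranges: [-179.83, 179.83], [-69.29, 118.12], [-61.27, 80.66], [-181.25, 117.63], [-171.15, -9.14], [-177.46, 177.46]. Speed limits (degrees/s): [159.86, 159.86, 180, 180, 180, 180].

## Interface

Orientations are given as a 3x3 rotation matrix whose columns are the frame's x, y, z axes.
In Python, from station import r, vision, finish_job gives the robot as it stands.
- The arm moves only by the shell command python3 -m jog 'ROWS'. ROWS is a JSON object of lists of equal length, an entry for each row: "rot": the turn, a rotation vector about the world's x, y, z in degrees, a list of three; "delta_pos": the shift along the world's x, y, z in mm, a list of three; "grip": the opening in per cent of the stroke, from 0 (shut) to 100 (fully open). A call has 1 to 10 rows; each row shifts and turns the commanded pose from where the row before left it; what a row does not reach is not made up. A row lasts 1/12 s, in which the tool goes at most 41.7 mm and 7.16 degrees, less where a joint would pass 70% of its speed; a pose out of reach is approached as far as the arm can. A call with a gripper value outside its range is refused whole. The fingers move at their own pace and stop on an object; the grip force is fixed at half the most. Time passes only in rows, so rows that do not move let the fingers close. It gives the time, the measured TCP pose, the force and the opening at its end, in the units of the state.
- r.sense(): the state, without advancing time (a new reading comes with each control period).
- vision.capture(name): name is "scene" or "top" or "wrist"; returns a dict with "frame" (384x512x3 uint8, red, green, blue), "K" (3x3 intrinsics, pixels), "xyz" and "orientation" of the camera in the world. Camera axes: x right, y up, looking along -z (the intrinsics and any distortion apply to the point x, -y, -z); pixel columns grow to the right and rows downward; lengths in m; the calibration is good to about 2 mm. A picture is of the moment at which its call begins. There is no depth.
- finish_job(): hands the job in, once; it reports no verdict.
The state is a dict: "time_s": time; "joints": joint angles; "joint_velocities": joint speeds; "effort": joint torques, N m; "tcp_pos": TCP position; "ee_rot": TCP orientation; "wrist_force": force on the tool from outside, world axes, zero at the start; "moment": the same for the moment, N m; "gripper_width": opening from 0.0 (shut) to 1.0 (fully open).
Only numpy, scipy, OpenCV 4.12 (cv2) and the standard library are available. Lean on these libraries where they do the work, as an engineer would, in place of code of your own. Each camera call takes 0.05 s, during which the arm holds its last target. There are 200 camera calls.

## Working session

There is one attempt and no reset: what is moved stays moved. The work goes in short steps, Python scripts to look and compute and a shell command to move; the robot and the scene stay as the last step left them, time stands still between calls to the robot, and variables do not carry over. Pictures are saved under pics/ and viewed, about 8 in all and at most 12, crops included, and the job is handed in when it is done.

```bash
mkdir -p pics; ls
python3 - <<'E'
from station import r,vision
import cv2,numpy as np,pickle
d={}
for n in("scene","top","wrist"):
    c=vision.capture(n);d[n]=c
    cv2.imwrite(f"pics/{n}0.png",c["frame"][:,:,::-1]);print(n,c["K"],c["xyz"],c["orientation"])
pickle.dump(d,open("c0.pkl","wb"));print(r.sense())
a=d["scene"]["frame"];b=d["top"]["frame"]
cv2.imwrite("pics/both0.png",cv2.resize(np.vstack([a,b])[:,:,::-1],None,fx=.78,fy=.78))
E
```

```text
pics
scene [[353.73261748   0.         254.48142202]
 [  0.         353.73261748 188.58734111]
 [  0.           0.           1.        ]] [1.06986948 0.10704355 0.66607234] [[-0.1894501  -0.75318148  0.62994152]
 [ 0.98181469 -0.13734655  0.13105664]
 [-0.01218914  0.64331453  0.76550496]]
top [[394.48934358   0.         254.8538289 ]
 [  0.         394.48934358 198.00628036]
 [  0.           0.           1.        ]] [ 0.4939291  -0.00619708  0.81554644] [[ 0.07742524  0.97182541 -0.22262234]
 [-0.99699162  0.07466115 -0.02081872]
 [-0.00361092  0.22356451  0.97468245]]
wrist [[313.61430375   0.         253.57335911]
 [  0.         313.61430375 192.38004118]
 [  0.           0.           1.        ]] [0.27081607 0.56838355 0.38302185] [[-0.32543305  0.91325235  0.24507852]
 [-0.94556124 -0.31504988 -0.08159359]
 [ 0.00269643 -0.25829     0.96606367]]
{'time_s': 0.15, 'joints': array([ 8.58632107e+01,  2.20831989e+01,  3.96720570e-01, -2.14278478e-02,
       -6.84142054e+01, -1.48156386e+01]), 'joint_velocities': array([-0.05982632, -0.10215976,  0.28691554,  0.1967537 ,  0.05205468,
        0.01853368]), 'effort': array([ 8.99138540e-04, -3.91055095e+01,  1.87587208e+01,  4.22233388e+00,
        1.23454267e-02, -1.38269002e-04]), 'tcp_pos': array([0.20282436, 0.59064157, 0.20697462]), 'ee_rot': array([[ 9.45743798e-01, -3.24912979e-01, -4.73615388e-04],
       [-3.24913305e-01, -9.45742227e-01, -1.72757357e-03],
       [ 1.13393006e-04,  1.78772593e-03, -9.99998396e-01]]), 'wrist_force': array([ 0.19695802, -0.72771393,  0.06417902]), 'moment': array([-0.0397812 , -0.04186228, -0.02889732]), 'gripper_width': 0.9965514413626333}
```

View pics/top0.png

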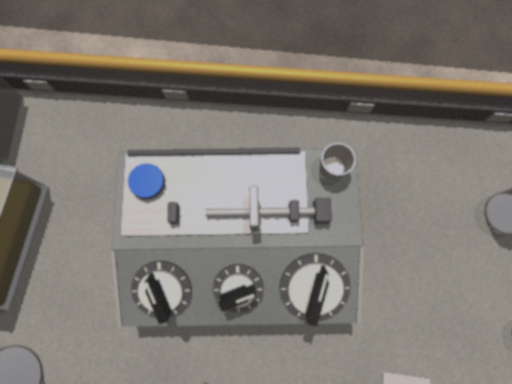

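View pics/scene0.png

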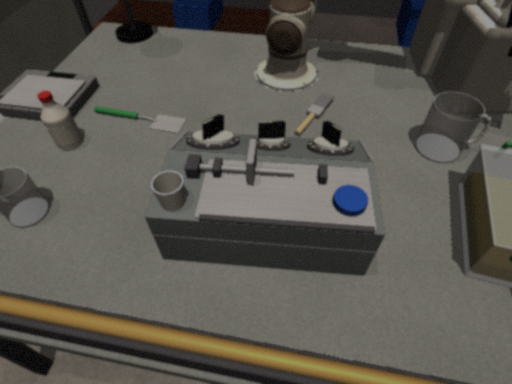

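Run:
```python
import pickle,cv2,numpy as np
d=pickle.load(open("c0.pkl","rb"))
t=d["top"]["frame"][240:335,112:367]
s=d["scene"]["frame"][105:215,145:385]
t=cv2.resize(t,(780,290),interpolation=cv2.INTER_CUBIC);s=cv2.resize(s,(654,300),interpolation=cv2.INTER_CUBIC)
s=cv2.copyMakeBorder(s,0,0,0,126,0)
cv2.imwrite("pics/crop0.png",np.vstack([t,s])[:,:,::-1])
```

```text
(no output)
```

View pics/crop0.png

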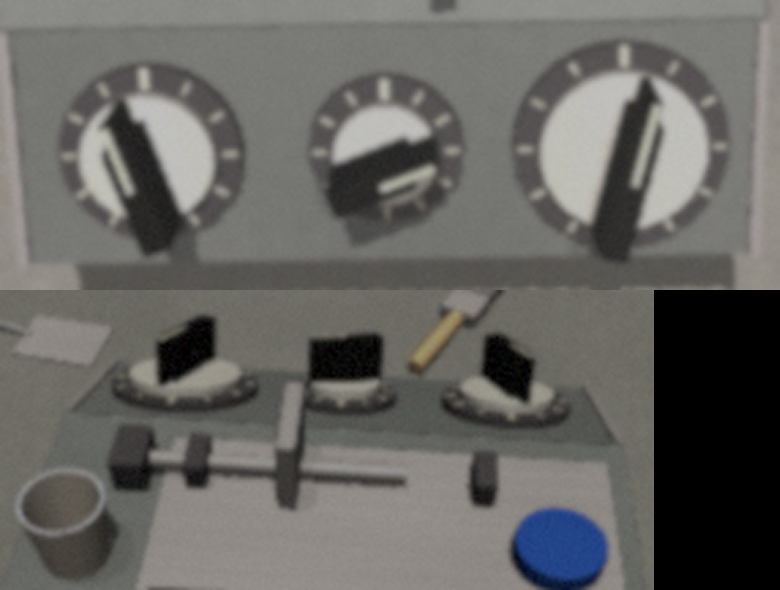

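```bash
cat > h.py <<'E'
import numpy as np,cv2
def ray(c,u,v):
    d=np.linalg.inv(c["K"])@[u,v,1.];return np.array(c["xyz"]),np.array(c["orientation"])@[d[0],-d[1],-d[2]]
def on_plane(c,uv,p,n):
    o,d=ray(c,*uv);return o+d*(np.dot(n,p-o)/np.dot(n,d))
def tri(cs,uvs):
    A=np.zeros((3,3));b=np.zeros(3);R=[]
    for c,uv in zip(cs,uvs):
        o,d=ray(c,*uv);d/=np.linalg.norm(d);M=np.eye(3)-np.outer(d,d);A+=M;b+=M@o;R.append((o,M))
    p=np.linalg.solve(A,b);return p,[np.linalg.norm(M@(p-o))*1e3 for o,M in R]
def proj(c,p):
    q=np.array(c["orientation"]).T@(np.array(p)-c["xyz"]);q=q*[1,-1,-1];q=c["K"]@(q/q[2]);return q[:2]
E
python3 - <<'E'
import pickle;from h import *
d=pickle.load(open("c0.pkl","rb"));T,S=d["top"],d["scene"]
f=4
def disc(c,x,y,w,h,th):
    g=cv2.cvtColor(c["frame"],cv2.COLOR_RGB2GRAY)[y-h:y+h,x-w:x+w]
    g=cv2.resize(g,None,fx=f,fy=f,interpolation=cv2.INTER_CUBIC)
    m=(g>th).astype(np.uint8);m=cv2.morphologyEx(m,cv2.MORPH_OPEN,cv2.getStructuringElement(cv2.MORPH_ELLIPSE,(17,17)))
    p=cv2.convexHull(cv2.findNonZero(m)).reshape(-1,2).astype(np.float32)
    e=cv2.fitEllipse(p)
    return np.array([(e[0][0]+.5)/f-.5+x-w,(e[0][1]+.5)/f-.5+y-h]),np.round(np.array(e[1])/f,1),len(p)
P={}
for n,a,b in(("med",(159,291),(330,146)),("small",(238,290),(271,143)),("large",(316,289),(212,139))):
    e1=disc(T,*a,34,34,150);e2=disc(S,*b,28,14,150)
    P[n],res=tri([T,S],[e1[0],e2[0]]);print(n,e1,e2,P[n].round(4),np.round(res,1))
L=P["med"]-P["large"];print("sep",np.linalg.norm(L),"yaw",np.degrees(np.arctan2(-L[0],L[1])))
# blobs: blue cap, other crude points
for n,uv,z in(("lidFL",(122,235),.16),("lidFR",(308,234),.16),("creaseL",(113,249),.156),("creaseR",(361,246),.156),("botL",(121,326),.097),("botR",(356,323),.097),("backR",(360,152),.16),("backL",(124,152),.16)):
    print(n,on_plane(T,uv,np.array([0,0,z]),np.array([0,0,1.])).round(4))
# bolt plate top ends at z=.224
for uv in((251,187),(258,187),(250,228),(258,228)):print(on_plane(T,uv,np.array([0,0,.224]),np.array([0,0,1.])).round(4))
E
```

```text
Traceback (most recent call last):
cv2.error: OpenCV(4.12.0) /io/opencv/modules/imgproc/src/convhull.cpp:143: error: (-215:Assertion failed) total >= 0 && (depth == CV_32F || depth == CV_32S) in function 'convexHull'
```

```bash
cat > m.py <<'E'
import pickle;from h import *
d=pickle.load(open("c0.pkl","rb"));T,S=d["top"],d["scene"]
f=4
def disc(c,x,y,w,h,k):
    g=cv2.cvtColor(c["frame"],cv2.COLOR_RGB2GRAY)[y-h:y+h,x-w:x+w]
    g=cv2.resize(g,None,fx=f,fy=f,interpolation=cv2.INTER_CUBIC)
    m=(g>.72*np.percentile(g,99)).astype(np.uint8);m=cv2.morphologyEx(m,cv2.MORPH_OPEN,cv2.getStructuringElement(cv2.MORPH_ELLIPSE,(k,k)))
    p=cv2.convexHull(cv2.findNonZero(m)).reshape(-1,2).astype(np.float32)
    e=cv2.fitEllipse(p)
    return np.array([(e[0][0]+.5)/f-.5+x-w,(e[0][1]+.5)/f-.5+y-h]),np.round(np.array(e[1])/f,1),len(p)
P={}
for n,a,b in(("med",(159,291),(330,146)),("small",(238,290),(271,143)),("large",(316,289),(212,139))):
    e1=disc(T,*a,26,26,17);e2=disc(S,*b,22,11,11)
    P[n],res=tri([T,S],[e1[0],e2[0]]);print(n,e1,e2,P[n].round(4),np.round(res,1))
L=P["med"]-P["large"];print("sep",np.linalg.norm(L),"yaw",np.degrees(np.arctan2(-L[0],L[1])))
for n,uv,z in(("lidFL",(122,235),.16),("lidFR",(308,234),.16),("creaseL",(113,249),.156),("creaseR",(361,246),.156),("botL",(121,326),.097),("botR",(356,323),.097),("backR",(360,152),.16),("backL",(124,152),.16)):
    print(n,on_plane(T,uv,np.array([0,0,z]),np.array([0,0,1.])).round(4))
for uv in((251,187),(258,187),(250,228),(258,228)):print(on_plane(T,uv,np.array([0,0,.224]),np.array([0,0,1.])).round(4))
E
python3 m.py
```

```text
med (array([159.29563141, 291.59123421]), array([41.9, 44.5]), 44) (array([330.51469421, 141.62122679]), array([16.7, 33.4]), 27) [0.4764 0.1546 0.1403] [0. 0.]
small (array([235.61065483, 284.91471481]), array([21. , 31.3]), 33) (array([296.64693069,  94.35187149]), array([ 46.5, 147.8]), 7) [0.4941 0.0477 0.2612] [25.2 25.2]
large (array([315.63558578, 289.01689339]), array([51.8, 55.3]), 40) (array([212.98610115, 133.84721661]), array([20.1, 40.9]), 26) [ 0.5006 -0.1038  0.1437] [0.6 0.6]
sep 0.2595684510213821 yaw 5.345918184080715
lidFL [0.5634 0.2243 0.16  ]
lidFR [ 0.589  -0.0854  0.16  ]
creaseL [0.5394 0.2371 0.156 ]
creaseR [ 0.5763 -0.1749  0.156 ]
botL [0.4122 0.2239 0.097 ]
botR [ 0.449  -0.1837  0.097 ]
backR [ 0.7401 -0.1693  0.16  ]
backL [0.7086 0.2431 0.16  ]
[0.646  0.0137 0.224 ]
[0.6468 0.0029 0.224 ]
[0.5821 0.0102 0.224 ]
[ 0.583  -0.0019  0.224 ]
```

```bash
cat > plan.py <<'E'
import sys;from h import *;from scipy.spatial.transform import Rotation as Ro
yaw=np.radians(5.25);ex=np.array([np.cos(yaw),np.sin(yaw),0]);ey=np.array([-ex[1],ex[0],0]);ez=np.array([0,0,1.])
a=np.radians(25);n=-np.sin(a)*ex+np.cos(a)*ez;u=np.cos(a)*ex+np.sin(a)*ez
mid=np.array([.4885,.0254,.142]);D={"large":mid-.13*ey,"small":mid,"med":mid+.13*ey}
def dr(t):t=np.radians(t);return np.cos(t)*u-np.sin(t)*ey
def pose(k,t,h):z=-n;x=dr(t);return D[k]+h*n,np.c_[x,np.cross(z,x),z]
def delta(s,p,R):
    return ((p-s["tcp_pos"])*1e3).round(1),np.degrees((Ro.from_matrix(R)*Ro.from_matrix(s["ee_rot"]).inv()).as_rotvec()).round(2)
def angle(c,tip,tail,k,top=.036):
    P=[on_plane(c,q,D[k]+top*n,n)-D[k]-top*n for q in(tip,tail)];v=P[0]-P[1]
    return np.degrees(np.arctan2(-v@ey,v@u)),[(1e3*p@u,-1e3*p@ey) for p in P]
def go(k,t,h):
    from station import r
    print(k,t,h,*delta(r.sense(),*pose(k,t,h)))
if __name__=="__main__":go(sys.argv[1],float(sys.argv[2]),float(sys.argv[3])/1e3)
E
python3 - <<'E'
from plan import *;import pickle
T=pickle.load(open("c0.pkl","rb"))["top"]
q=lambda X,Y:(112+(X+.5)/3.059-.5,240+(Y+.5)/3.053-.5)
A={"med":((105,135),(128,195)),"small":((435,170),(380,190)),"large":((657,108),(637,188))}
for k,(x,y) in A.items():
    t,pp=angle(T,q(*x),q(*y),k);print(k,round(t,1),np.round(pp,1).tolist(),proj(T,D[k]).round(1))
print("n",n,"u",u,"ey",ey);go("large",14,.1);print(pose("large",14,.033)[0])
E
```

```text
med -15.8 [[30.0, -9.8], [-3.4, -0.3]] [159.  291.5]
small 69.4 [[8.1, 28.0], [-2.6, -0.5]] [237.1 290.3]
large 11.9 [[40.3, 11.1], [-3.6, 1.8]] [315.3 289.2]
n [-0.42084535 -0.03867026  0.90630779] u [0.90250576 0.08292863 0.42261826] ey [-0.09150162  0.99580493  0.        ]
large 14 0.1 [ 255.5 -698.6   25.7] [  0.16 -25.05  10.07]
[ 0.48650731 -0.10533076  0.17190816]
```

```bash
python3 -m jog '{"delta_pos":[[0,0,30],[0,0,30],[20,-40,10],[15,-38,5],[15,-38,0],[15,-38,0],[15,-38,0],[15,-38,0],[15,-38,0],[15,-38,0]],"rot":[[0,0,0],[0,0,0],[0,0,0],[0,0,0],[0,0,0],[0,0,0],[0,0,0],[0,0,0],[0,0,0],[0,0,0]],"grip":[100,100,100,100,100,100,100,100,100,100]}'
```

```text
time_s: 0.98
tcp_pos: [0.3262, 0.2866, 0.2819]
ee_rot: [[0.946, -0.324, -0.0], [-0.324, -0.946, 0.0], [-0.0, -0.0, -1.0]]
wrist_force: [-0.0, 0.0, -0.0]
gripper_width: 0.997
```

```bash
python3 -m jog '{"delta_pos":[[13,-39,0],[13,-39,0],[13,-39,0],[13,-39,0],[13,-39,0],[13,-39,0],[13,-39,0],[13,-39,0],[13,-39,-10],[13,-39,-10]],"rot":[[0,-5,2],[0,-5,2],[0,-5,2],[0,-5,2],[0,-5,2],[0,0,0],[0,0,0],[0,0,0],[0,0,0],[0,0,0]],"grip":[100,100,100,100,100,100,100,100,100,100]}'; python3 plan.py large 13 80
```

```text
time_s: 1.82
tcp_pos: [0.454, -0.096, 0.2637]
ee_rot: [[0.897, -0.13, 0.423], [-0.161, -0.986, 0.038], [0.412, -0.102, -0.905]]
wrist_force: [1.2, 0.8, -0.6]
gripper_width: 1.0
large 13.0 0.08 [ 12.8 -11.2 -49.2] [-0.39  0.11  0.96]
```

```bash
python3 -m jog '{"delta_pos":[[6,-6,-25],[7,-5,-24],[0,0,0],[0,0,0]],"rot":[[0,0,1],[0,0,0],[0,0,0],[0,0,0]],"grip":[100,100,100,100]}'; python3 plan.py large 13 80;python3 - <<'E'
from station import vision;import cv2
c=vision.capture("wrist");cv2.imwrite("pics/w1.png",c["frame"][:,:,::-1])
from plan import *
for h in(0,.036):print(proj(c,D["large"]+h*n),proj(c,D["large"]+h*n+.046*dr(13)))
E
```

```text
time_s: 2.15
tcp_pos: [0.4661, -0.1055, 0.2125]
ee_rot: [[0.902, -0.115, 0.416], [-0.146, -0.988, 0.044], [0.406, -0.1, -0.908]]
wrist_force: [-0.1, 0.3, 1.0]
gripper_width: 1.003
large 13.0 0.08 [ 0.6 -1.7  2. ] [-0.32 -0.33  0.03]
[255.88242298 193.70730155] [255.8128967 138.3943948]
[256.08293977 206.97180898] [256.01353669 143.53514506]
```

View pics/w1.png

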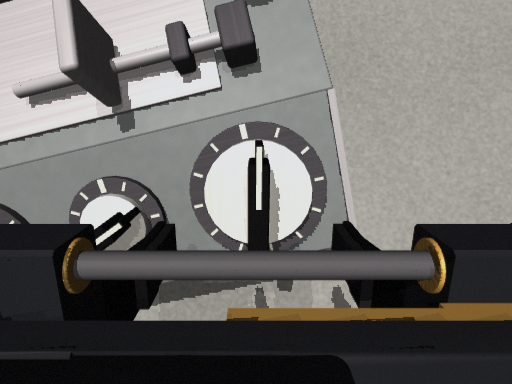

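```bash
python3 -m jog '{"delta_pos":[[7,-1,-13.5],[7,-0.5,-13.5],[6.5,0,-13.5],[0,0,0],[0,0,0],[0,0,0],[0,0,0],[0,0,0],[0,0,0],[0,0,0]],"rot":[[0,0,0],[0,0,0],[0,0,0],[0,0,0],[0,0,0],[0,0,0],[0,0,0],[0,0,0],[0,0,0],[0,0,0]],"grip":[100,100,100,100,0,0,0,0,0,0]}'; python3 plan.py large 13 33; python3 plan.py large 60 33
```

```text
time_s: 3.03
tcp_pos: [0.4875, -0.1063, 0.1738]
ee_rot: [[0.901, -0.113, 0.42], [-0.145, -0.988, 0.045], [0.41, -0.101, -0.907]]
wrist_force: [0.2, -0.5, 0.4]
gripper_width: 0.631
large 13.0 0.033 [-0.9  0.9 -1.9] [-0.37 -0.06 -0.05]
large 60.0 0.033 [-0.9  0.9 -1.9] [ 19.41   1.9  -42.64]
```

```bash
python3 -m jog '{"delta_pos":[[0,0,0],[0,0,0],[0,0,0],[0,0,0],[0,0,0],[0,0,0],[0,0,0],[0,0,0]],"rot":[[0,0,0],[0,0,0],[0,0,0],[0,0,0],[0,0,0],[0,0,0],[0,0,0],[0,0,0]],"grip":[0,0,0,0,0,0,0,0]}'
```

```text
time_s: 3.7
tcp_pos: [0.4874, -0.1063, 0.1732]
ee_rot: [[0.901, -0.113, 0.419], [-0.145, -0.988, 0.045], [0.409, -0.101, -0.907]]
wrist_force: [0.3, 1.2, -0.3]
gripper_width: 0.045
```

Run:
```python
from station import vision,r;import cv2,numpy as np
c=vision.capture("wrist");s=vision.capture("scene")
a=s["frame"][90:215,130:390];a=cv2.resize(a,(512,246))
cv2.imwrite("pics/w2.png",np.vstack([c["frame"][100:],a])[:,:,::-1]);print(r.sense()["gripper_width"])
```

```text
0.014990597359849173
```

View pics/w2.png

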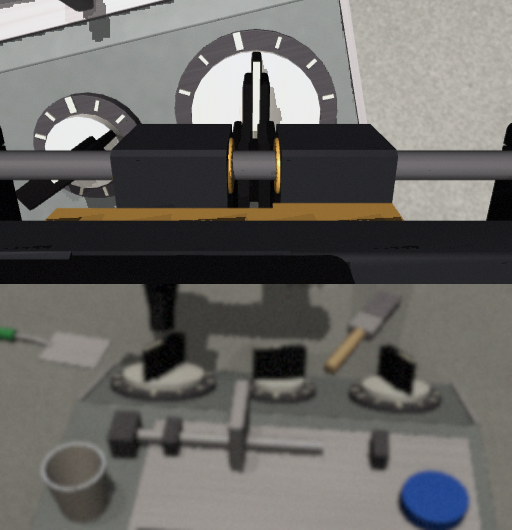

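Run:
```python
from station import vision,r;from plan import *
s=r.sense();p=s["tcp_pos"];z=s["ee_rot"][:,2];print(p,z,r.tips_ahead,s["gripper_width"])
for nm in("wrist","scene"):
    c=vision.capture(nm);print(nm,c["xyz"],"tcp",proj(c,p),"tips",proj(c,p+.025*z),"disc",proj(c,D["large"]),"bartip",proj(c,D["large"]+.036*n+.046*dr(13)),"bartail",proj(c,D["large"]+.036*n-.046*dr(13)))
    if nm=="scene": cv2.imwrite("pics/s3.png",cv2.resize(c["frame"][0:200,100:400],(750,500))[:,:,::-1])
d=p-D["large"];print("rel u,r,n mm",d@u*1e3,-d@ey*1e3,d@n*1e3)
```

```text
[ 0.48736    -0.10631051  0.17319394] [ 0.41876671  0.04473379 -0.90699136] 0.025 0.014990597359849173
wrist [ 0.47805957 -0.12404418  0.36181892] tcp [254.08769555 231.4730981 ] tips [253.99276877 217.48690411] disc [253.17820942 215.06450881] bartip [252.59837535 158.25774617] bartail [253.0148226  302.65572186]
scene [1.06986948 0.10704355 0.66607234] tcp [211.82975507 119.43442173] tips [212.13298419 130.59606903] disc [212.71862252 134.34597455] bartip [203.09814421 123.27439891] bartail [220.79283388 113.90302739]
rel u,r,n mm 1.2317050822272455 1.05366306887899 33.84435520686108
```

View pics/s3.png

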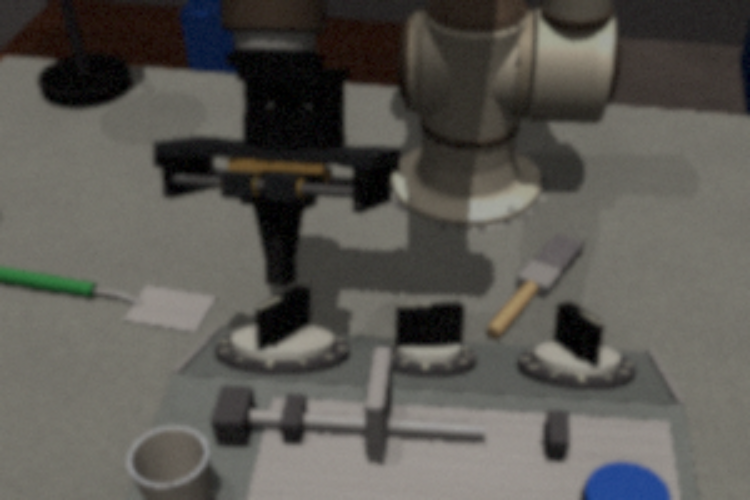

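Run:
```python
from station import vision,r;from plan import *
s=r.sense();p=s["tcp_pos"];z=s["ee_rot"][:,2]
t=vision.capture("top");c=vision.capture("scene")
for k,cc in(("top",t),("scene",c)):
  print(k,[proj(cc,q).round(1).tolist() for q in(p,p+.025*z,p-.045*z,D["large"]+.036*n,np.zeros(3))])
a=cv2.resize(t["frame"][220:384,220:420],(400,328),interpolation=cv2.INTER_CUBIC);b=cv2.resize(c["frame"][60:160,160:260],(328,328),interpolation=cv2.INTER_CUBIC)
cv2.imwrite("pics/ts4.png",(np.clip(np.hstack([a,b]).astype(float)*1.8,0,255))[:,:,::-1])
```

```text
top [[319.3, 297.8], [316.7, 290.8], [324.4, 311.7], [318.8, 299.1], [231.0, 579.1]]
scene [[211.8, 119.4], [212.1, 130.6], [211.3, 98.5], [212.4, 118.3], [285.7, 72.8]][ WARN:0@1.636] global loadsave.cpp:1063 imwrite_ Unsupported depth image for selected encoder is fallbacked to CV_8U.
```

View pics/ts4.png

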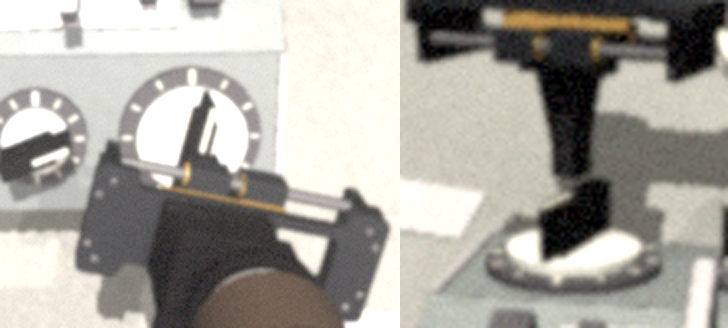

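```bash
python3 -m jog '{"delta_pos":[[0,0,0],[0,0,0],[0,0,0],[0,0,0],[0,0,0],[0,0,0],[0,0,0],[0,0,0],[0,0,0],[0,0,0]],"rot":[[0,0,0],[0,0,0],[0,0,0],[0,0,0],[0,0,0],[0,0,0],[0,0,0],[0,0,0],[0,0,0],[0,0,0]],"grip":[60,60,60,60,60,60,60,60,60,60]}'; python3 -m jog '{"delta_pos":[[2.4,0.2,-5.2],[2.4,0.2,-5.2],[2.4,0.2,-5.2],[2.4,0.2,-5.2],[2.4,0.2,-5.2],[2.4,0.2,-5.2],[0,0,0]],"rot":[[0,0,0],[0,0,0],[0,0,0],[0,0,0],[0,0,0],[0,0,0],[0,0,0]],"grip":[60,60,60,60,60,60,60]}'; python3 plan.py large 13 0;python3 - <<'E'
from station import vision,r
from h import *
c=vision.capture("scene");b=cv2.resize(c["frame"][60:160,160:280],(600,500),interpolation=cv2.INTER_CUBIC)
cv2.imwrite("pics/s5.png",np.clip(b*1.8,0,255).astype(np.uint8)[:,:,::-1])
E
```

```text
time_s: 4.83
tcp_pos: [0.4874, -0.1063, 0.1732]
ee_rot: [[0.901, -0.113, 0.419], [-0.145, -0.988, 0.045], [0.409, -0.101, -0.907]]
wrist_force: [0.1, -0.1, 0.7]
gripper_width: 0.586
time_s: 5.42
tcp_pos: [0.5015, -0.1051, 0.1404]
ee_rot: [[0.902, -0.114, 0.416], [-0.145, -0.988, 0.045], [0.407, -0.101, -0.908]]
wrist_force: [-0.3, -0.4, 0.6]
gripper_width: 0.602
large 13.0 0.0 [-1.1  1.1  1.6] [-0.35 -0.28 -0.04]
```

View pics/s5.png

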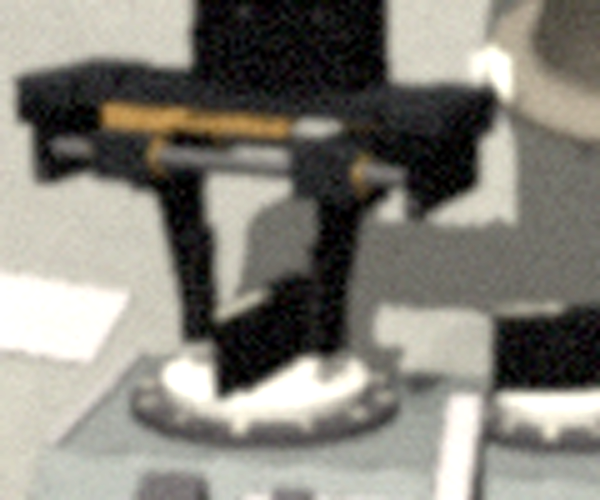

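The picture shows the two fingers straddling the bar (tips at about (200,340) and (325,350)), just above the disc. The real fingertips sit about 35 mm behind where the stated tool frame puts them. I'll use this depth for the other dials too.

```bash
python3 -m jog '{"delta_pos":[[0,0,0],[0,0,0],[0,0,0],[0,0,0],[0,0,0],[0,0,0],[0,0,0],[0,0,0],[0,0,0],[0,0,0]],"rot":[[0,0,0],[0,0,0],[0,0,0],[0,0,0],[0,0,0],[0,0,0],[0,0,0],[0,0,0],[0,0,0],[0,0,0]],"grip":[0,0,0,0,0,0,0,0,0,0]}'; python3 plan.py large 60 0
```

```text
time_s: 6.3
tcp_pos: [0.5017, -0.1059, 0.1422]
ee_rot: [[0.901, -0.114, 0.419], [-0.145, -0.988, 0.044], [0.409, -0.1, -0.907]]
wrist_force: [1.5, -5.7, -0.1]
gripper_width: 0.18
large 60.0 0.0 [-1.3  1.8 -0.2] [ 19.44   1.82 -42.63]
```

```bash
python3 -m jog '{"delta_pos":[[0,0.5,0],[0,0.5,0],[0,0,0],[0,0,0],[0,0,0],[0,0,0],[0,0,0],[0,0,0],[0,0,0],[0,0,0]],"rot":[[2.75,0.25,-6.1],[2.75,0.25,-6.1],[2.75,0.25,-6.1],[2.75,0.25,-6.1],[2.75,0.25,-6.1],[2.75,0.25,-6.1],[2.75,0.25,-6.1],[0,0,0],[0,0,0],[0,0,0]],"grip":[0,0,0,0,0,0,0,0,0,0]}'; python3 plan.py large 60 0
```

```text
time_s: 7.13
tcp_pos: [0.5005, -0.1079, 0.1415]
ee_rot: [[0.527, -0.739, 0.419], [-0.822, -0.569, 0.031], [0.215, -0.361, -0.908]]
wrist_force: [2.9, -26.1, -3.2]
gripper_width: 0.181
large 60.0 0.0 [-0.1  3.8  0.5] [ 0.36 -0.14  0.26]
```

```bash
python3 -m jog '{"delta_pos":[[0,-1.5,0],[0,-1,0],[0,0,0],[0,0,0],[0,0,0]],"rot":[[0,0,0],[0,0,0],[0,0,0],[0,0,0],[0,0,0]],"grip":[0,0,0,0,0]}'; python3 plan.py large 60 0;  python3 -m jog '{"delta_pos":[[0,0,0],[0,0,0],[0,0,0],[0,0,0],[0,0,0],[0,0,0],[0,0,0],[0,0,0],[0,0,0],[0,0,0]],"rot":[[0,0,0],[0,0,0],[0,0,0],[0,0,0],[0,0,0],[0,0,0],[0,0,0],[0,0,0],[0,0,0],[0,0,0]],"grip":[60,60,60,60,60,60,60,60,60,60]}'
```

```text
time_s: 7.55
tcp_pos: [0.5005, -0.1081, 0.1415]
ee_rot: [[0.529, -0.738, 0.419], [-0.822, -0.569, 0.034], [0.213, -0.362, -0.907]]
wrist_force: [-1.1, -10.3, -0.4]
gripper_width: 0.186
large 60.0 0.0 [-0.1  4.1  0.5] [ 0.22 -0.11  0.16]
time_s: 8.38
tcp_pos: [0.5018, -0.1066, 0.1421]
ee_rot: [[0.53, -0.736, 0.421], [-0.821, -0.57, 0.036], [0.214, -0.365, -0.906]]
wrist_force: [-0.3, 0.1, 0.3]
gripper_width: 0.596
```

```bash
python3 -m jog '{"delta_pos":[[-8,-0.8,18],[-8,-0.8,18],[-9,-0.8,18],[-3,35,0],[-3,35,0],[-3,35,0],[-3,35,0],[-3,35,0],[-3,35,0],[-3,35,0]],"rot":[[0,0,0],[0,0,0],[0,0,0],[-2.9,-0.27,6.3],[-2.9,-0.27,6.3],[-2.9,-0.27,6.3],[-2.9,-0.27,6.3],[-2.9,-0.27,6.3],[-2.9,-0.27,6.3],[-2.9,-0.27,6.3]],"grip":[60,60,60,60,60,60,60,60,60,60]}'; python3 plan.py med -18 60
```

```text
time_s: 9.22
tcp_pos: [0.455, 0.1375, 0.1963]
ee_rot: [[0.902, -0.082, 0.423], [-0.109, -0.993, 0.04], [0.417, -0.083, -0.905]]
wrist_force: [0.6, -0.6, 0.0]
gripper_width: 0.598
med -18.0 0.06 [-3.6 15.   0.1] [-12.33  -1.01  26.26]
```

```bash
python3 -m jog '{"delta_pos":[[-2,8,0],[-1.5,5,0],[0,0,0],[0,0,0],[0,0,0],[0,0,0]],"rot":[[-3,-0.25,6.4],[-3,-0.25,6.4],[-3,-0.25,6.4],[-3,-0.25,6.4],[0,0,0],[0,0,0]],"grip":[60,60,60,60,60,60]}'; python3 plan.py med -18 60
python3 - <<'E'
from station import vision,r
from plan import *
w=vision.capture("wrist");t=vision.capture("top")
print(proj(w,D["med"]),proj(w,D["med"]+.036*n),proj(w,D["med"]+.036*n+.038*dr(-18)))
a=cv2.resize(t["frame"][250:335,270:367],(388,340),interpolation=cv2.INTER_CUBIC)
cv2.imwrite("pics/w6.png",np.hstack([w["frame"][44:],np.clip(a[:,:280]*1.5,0,255).astype(np.uint8)])[:,:,::-1])
E
```

```text
time_s: 9.72
tcp_pos: [0.4523, 0.149, 0.196]
ee_rot: [[0.838, 0.347, 0.421], [0.366, -0.93, 0.038], [0.404, 0.122, -0.906]]
wrist_force: [0.2, -0.0, -0.4]
gripper_width: 0.605
med -18.0 0.06 [-0.9  3.5  0.3] [-0.52 -0.06  1.18]
[248.84239688 201.84169863] [248.14217137 217.3008022 ] [246.5412231  161.24430875]
```

View pics/w6.png

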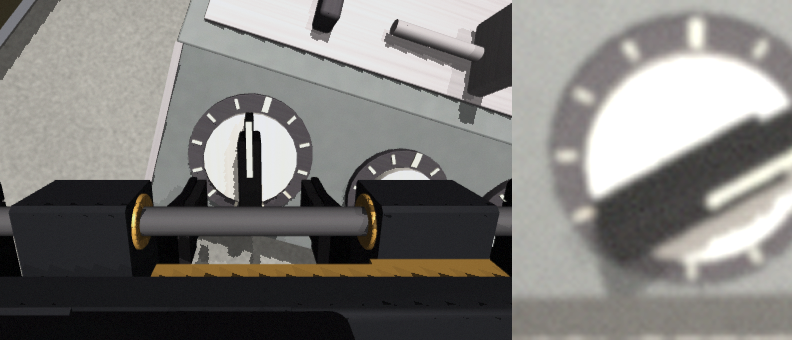

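```bash
python3 - <<'E'
from station import vision
from plan import *
t=vision.capture("top")
print(angle(t,(340,290.5),(319.5,300.75),"large"))
a=cv2.cvtColor(t["frame"],cv2.COLOR_RGB2GRAY)[250:335,270:367]
# disc/line mask: elongated bright comp
m=(a>.62*a.max()).astype(np.uint8);k,l,s,c=cv2.connectedComponentsWithStats(m)
for i in range(1,k):
    ys,xs=np.where(l==i)
    if 12<len(xs)<200:
        r_=cv2.minAreaRect(np.c_[xs+270,ys+250].astype(np.float32));b=cv2.boxPoints(r_)
        if max(r_[1])>10:
            v=cv2.fitLine(np.c_[xs+270,ys+250].astype(np.float32),cv2.DIST_L2,0,.01,.01).ravel();p=v[2:];print(len(xs),r_,angle(t,p+8*v[:2],p-8*v[:2],"large")[0])
E
python3 -m jog '{"delta_pos":[[6,3.5,-14],[6,1.2,-14],[6,0.5,-14],[6,0.5,-13],[0,0,0],[0,0,0],[0,0,0],[0,0,0],[0,0,0],[0,0,0]],"rot":[[0,0,0],[0,0,0],[0,0,0],[0,0,0],[0,0,0],[0,0,0],[0,0,0],[0,0,0],[0,0,0],[0,0,0]],"grip":[60,60,60,60,60,60,60,60,60,60]}'; python3 plan.py med -17 0
```

```text
(np.float64(62.00471176665415), [(np.float64(14.136881796849615), np.float64(32.94170229297926)), (np.float64(-2.7494547386923682), np.float64(1.1768207499190078))])
time_s: 10.7
tcp_pos: [0.4765, 0.1553, 0.142]
ee_rot: [[0.836, 0.35, 0.422], [0.369, -0.929, 0.04], [0.406, 0.122, -0.906]]
wrist_force: [-0.1, 0.4, 0.6]
gripper_width: 0.598
med -17.0 0.0 [ 0.2 -0.4  0. ] [-0.09  0.07  0.08]
```

```bash
python3 -m jog '{"delta_pos":[[0,0,0],[0,0,0],[0,0,0],[0,0,0],[0,0,0],[0,0,0],[0,0,0],[0,0,0],[0,0,0],[0,0,0]],"rot":[[0,0,0],[0,0,0],[0,0,0],[0,0,0],[0,0,0],[0,0,0],[0,0,0],[0,0,0],[0,0,0],[0,0,0]],"grip":[0,0,0,0,0,0,0,0,0,0]}'; python3 plan.py med -60 0
```

```text
time_s: 11.53
tcp_pos: [0.4764, 0.154, 0.141]
ee_rot: [[0.838, 0.348, 0.421], [0.368, -0.929, 0.037], [0.404, 0.124, -0.906]]
wrist_force: [3.5, -4.0, -0.6]
gripper_width: 0.179
med -60.0 0.0 [0.2 0.9 1. ] [-18.05  -1.64  39.16]
```

```bash
python3 -m jog '{"delta_pos":[[0,-1.3,0],[0,0,0],[0,0,0],[0,0,0],[0,0,0],[0,0,0],[0,0,0],[0,0,0],[0,0,0],[0,0,0]],"rot":[[-2.6,-0.23,5.6],[-2.6,-0.23,5.6],[-2.6,-0.23,5.6],[-2.6,-0.23,5.6],[-2.6,-0.23,5.6],[-2.6,-0.23,5.6],[-2.6,-0.23,5.6],[0,0,0],[0,0,0],[0,0,0]],"grip":[0,0,0,0,0,0,0,0,0,0]}'; python3 plan.py med -60 0
```

```text
time_s: 12.37
tcp_pos: [0.4757, 0.1549, 0.1408]
ee_rot: [[0.37, 0.829, 0.42], [0.904, -0.425, 0.041], [0.212, 0.364, -0.907]]
wrist_force: [-5.5, 3.7, 0.2]
gripper_width: 0.183
med -60.0 0.0 [ 0.9 -0.   1.2] [-0.09 -0.07 -0.14]
```

Forces are low and the angle is right. Next: hold, open, lift, and go to the small dial (69°).

```bash
python3 -m jog '{"delta_pos":[[0,0,0],[0,0,0],[0,0,0],[0,0,0],[0,0,0],[0,0,0],[0,0,0],[0,0,0],[0,0,0],[0,0,0]],"rot":[[0,0,0],[0,0,0],[0,0,0],[0,0,0],[0,0,0],[0,0,0],[0,0,0],[0,0,0],[0,0,0],[0,0,0]],"grip":[0,50,50,50,50,50,50,50,50,50]}' ; python3 -m jog '{"delta_pos":[[-8,-0.8,18],[-8,-0.8,18],[-9,-0.8,18],[2,-22,0],[2,-22,0],[2,-22,0],[2,-22,0],[2,-22,0],[2,-22,0],[0,0,0]],"rot":[[0,0,0],[0,0,0],[0,0,0],[2.95,0.27,-6.35],[2.95,0.27,-6.35],[2.95,0.27,-6.35],[2.95,0.27,-6.35],[2.95,0.27,-6.35],[2.95,0.27,-6.35],[2.95,0.27,-6.35]],"grip":[50,50,50,50,50,50,50,50,50,50]}' >/dev/null;python3 -m jog '{"delta_pos":[[0,0,0],[0,0,0],[0,0,0],[0,0,0],[0,0,0],[0,0,0],[0,0,0],[0,0,0],[0,0,0],[0,0,0]],"rot":[[2.95,0.27,-6.35],[2.95,0.27,-6.35],[2.95,0.27,-6.35],[2.95,0.27,-6.35],[2.95,0.27,-6.35],[2.95,0.27,-6.35],[2.95,0.27,-6.35],[2.95,0.27,-6.35],[2.95,0.27,-6.35],[2.95,0.27,-6.35]],"grip":[50,50,50,50,50,50,50,50,50,50]}'; python3 plan.py small 69 60
```

```text
time_s: 13.2
tcp_pos: [0.4763, 0.1534, 0.141]
ee_rot: [[0.371, 0.828, 0.42], [0.905, -0.424, 0.038], [0.209, 0.366, -0.907]]
wrist_force: [-0.6, 0.4, -1.1]
gripper_width: 0.5
time_s: 14.87
tcp_pos: [0.4632, 0.0189, 0.195]
ee_rot: [[0.539, -0.73, 0.421], [-0.814, -0.579, 0.04], [0.215, -0.364, -0.906]]
wrist_force: [0.2, -0.7, -0.6]
gripper_width: 0.506
small 69.0 0.06 [0.1 4.2 1.4] [ 4.01  0.37 -8.78]
```

```bash
python3 -m jog '{"delta_pos":[[0,2,1],[0,1,0],[0,0,0],[0,0,0]],"rot":[[2,0.2,-4.4],[2,0.2,-4.4],[0,0,0],[0,0,0]],"grip":[50,50,50,50]}'; python3 plan.py small 69 60
python3 - <<'E'
from station import vision,r
from plan import *
w=vision.capture("wrist");t=vision.capture("top")
print(proj(w,D["small"]),proj(w,D["small"]+.036*n),proj(w,D["small"]+.036*n+.03*dr(69)))
a=cv2.resize(t["frame"][250:335,120:190],(280,340),interpolation=cv2.INTER_CUBIC)
cv2.imwrite("pics/w7.png",np.hstack([w["frame"][44:],np.clip(a*1.5,0,255).astype(np.uint8)])[:,:,::-1])
E
```

```text
time_s: 15.2
tcp_pos: [0.4632, 0.0219, 0.196]
ee_rot: [[0.415, -0.807, 0.42], [-0.896, -0.442, 0.038], [0.155, -0.393, -0.907]]
wrist_force: [0.3, 0.3, -0.5]
gripper_width: 0.503
small 69.0 0.06 [0.1 1.1 0.4] [ 0.21 -0.01 -0.42]
[253.5856452  203.05302183] [253.61702501 218.60822188] [253.9949779  174.92347978]
```

View pics/w7.png

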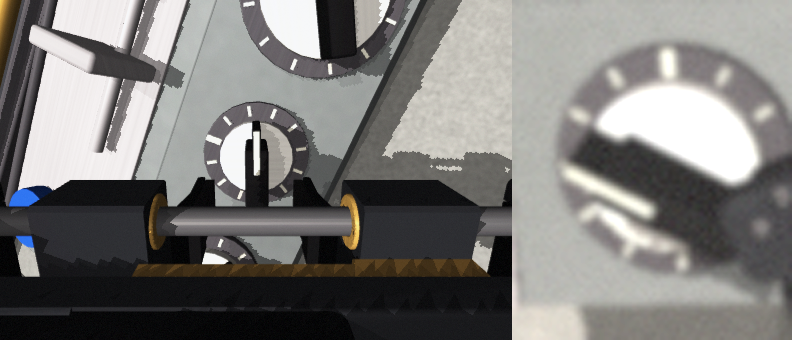

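```bash
python3 - <<'E'
from station import vision
from plan import *
print(angle(vision.capture("top"),(134,292.5),(154.5,303),"med"))
E
python3 -m jog '{"delta_pos":[[6.2,-1.5,-13.5],[6.2,0,-13.5],[6.2,0.6,-13.5],[6.2,0.6,-13.5],[0,0,0],[0,0,0],[0,0,0],[0,0,0],[0,0,0],[0,0,0]],"rot":[[0,0,0],[0,0,0],[0,0,0],[0,0,0],[0,0,0],[0,0,0],[0,0,0],[0,0,0],[0,0,0],[0,0,0]],"grip":[50,50,50,50,50,50,0,0,0,0]}'; python3 -m jog '{"delta_pos":[[0,0,0],[0,0,0],[0,0,0],[0,0,0],[0,0,0],[0,0,0],[0,0,0]],"rot":[[0,0,0],[0,0,0],[0,0,0],[0,0,0],[0,0,0],[0,0,0],[0,0,0]],"grip":[0,0,0,0,0,0,0]}'; python3 plan.py small 0 0
```

```text
(np.float64(-59.31690703906708), [(np.float64(15.798281709587489), np.float64(-29.569174459773098)), (np.float64(-2.5112706594292113), np.float64(1.2883645590140738))])
time_s: 16.18
tcp_pos: [0.4884, 0.022, 0.143]
ee_rot: [[0.414, -0.807, 0.422], [-0.897, -0.44, 0.039], [0.154, -0.395, -0.906]]
wrist_force: [0.1, -0.3, 0.4]
gripper_width: 0.28
time_s: 16.77
tcp_pos: [0.4876, 0.0213, 0.1421]
ee_rot: [[0.413, -0.808, 0.42], [-0.897, -0.44, 0.038], [0.154, -0.393, -0.907]]
wrist_force: [-7.1, 0.1, 5.0]
gripper_width: 0.177
small 0.0 0.0 [ 0.9  4.1 -0.1] [-28.84  -2.66  62.25]
```

```bash
python3 -m jog '{"delta_pos":[[-0.7,0,0],[0,0,0],[0,0,0],[0,0,0],[0,0,0]],"rot":[[-2.88,-0.27,6.22],[-2.88,-0.27,6.22],[-2.88,-0.27,6.22],[-2.88,-0.27,6.22],[-2.88,-0.27,6.22]],"grip":[0,0,0,0,0]}'; python3 plan.py small 0 0
```

```text
time_s: 17.18
tcp_pos: [0.4885, 0.0225, 0.1427]
ee_rot: [[0.799, -0.428, 0.423], [-0.488, -0.872, 0.041], [0.351, -0.239, -0.905]]
wrist_force: [3.5, 0.9, -1.5]
gripper_width: 0.18
small 0.0 0.0 [-0.   2.9 -0.7] [-14.45  -1.24  30.77]
```

```bash
python3 -m jog '{"delta_pos":[[0,0,0],[0,0,0],[0,0,0],[0,0,0],[0,0,0],[0,0,0],[0,0,0],[0,0,0],[0,0,0]],"rot":[[-2.88,-0.27,6.22],[-2.88,-0.27,6.22],[-2.88,-0.27,6.22],[-2.88,-0.27,6.22],[-2.88,-0.27,6.22],[0,0,0],[0,0,0],[0,0,0],[0,0,0]],"grip":[0,0,0,0,0,0,0,0,0]}'; python3 plan.py small 0 0
```

```text
time_s: 17.93
tcp_pos: [0.4889, 0.0239, 0.1429]
ee_rot: [[0.901, 0.095, 0.424], [0.084, -0.995, 0.044], [0.426, -0.004, -0.905]]
wrist_force: [-0.8, 5.1, -0.6]
gripper_width: 0.181
small 0.0 0.0 [-0.4  1.5 -0.9] [-0.25  0.21 -0.2 ]
```

```bash
python3 -m jog '{"delta_pos":[[0,0,0],[0,0,0],[0,0,0],[0,0,0],[0,0,0],[0,0,0],[0,0,0],[0,0,0],[0,0,0],[0,0,0]],"rot":[[0,0,0],[0,0,0],[0,0,0],[0,0,0],[0,0,0],[0,0,0],[0,0,0],[0,0,0],[0,0,0],[0,0,0]],"grip":[0,60,60,60,60,60,60,60,60,60]}' ; python3 -m jog '{"delta_pos":[[-8,-0.8,18],[-8,-0.8,18],[-8,-0.8,18],[0,0,30],[0,0,30],[20,0,0],[20,0,0],[20,0,0],[20,0,0],[0,0,0]],"rot":[[0,0,0],[0,0,0],[0,0,0],[-0.5,5,0],[-0.5,5,0],[-0.4,5,0],[-0.4,5,0],[-0.4,5,0],[0,0,0],[0,0,0]],"grip":[60,60,60,60,60,60,60,60,60,60]}'
python3 - <<'E'
from station import vision,r
from plan import *
s=r.sense();print(delta(s,np.array([.6145,.006,.25]),np.c_[ex,-ey,-ez]))
t=vision.capture("top")
print(proj(t,D["small"]))
w=vision.capture("wrist");P=np.array([.6145,.006,.224])
print(proj(w,P),proj(w,P+.032*ex),proj(w,P-.032*ex))
a=cv2.resize(t["frame"][180:335,115:365],(500,310),interpolation=cv2.INTER_CUBIC)
b=cv2.resize(w["frame"],(390,292))
cv2.imwrite("pics/w8.png",np.hstack([np.clip(a[:292,:]*1.4,0,255).astype(np.uint8)[:, :400],b])[:,:,::-1])
np.save("t8.npy",t["frame"])
E
```

```text
time_s: 18.77
tcp_pos: [0.4873, 0.0216, 0.142]
ee_rot: [[0.903, 0.091, 0.421], [0.082, -0.996, 0.04], [0.423, -0.001, -0.906]]
wrist_force: [-0.3, -0.1, 0.0]
gripper_width: 0.591
time_s: 19.6
tcp_pos: [0.549, 0.0172, 0.2448]
ee_rot: [[0.996, 0.086, 0.027], [0.086, -0.996, -0.002], [0.027, 0.005, -1.0]]
wrist_force: [0.1, -0.1, -0.2]
gripper_width: 0.598
(array([ 65.5, -11.2,   5.2]), array([0.13, 1.57, 0.33]))
[237.11815732 290.32127401]
[280.83928492 117.59239764] [281.60023391  62.1118386 ] [280.13500085 168.94153464]
```

View pics/w8.png

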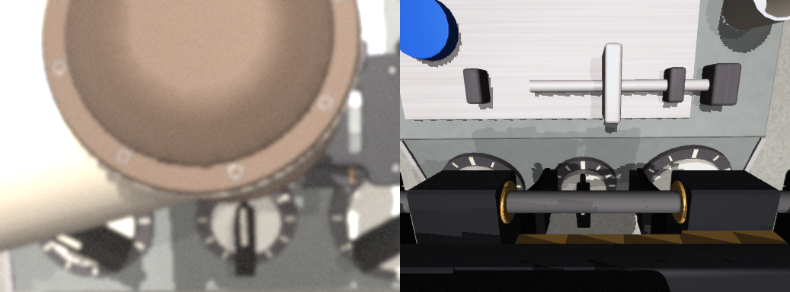

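```bash
python3 -m jog '{"delta_pos":[[23,-4,3],[23,-3,2],[22,-3,0],[0,0,0],[0,0,-20],[0,0,-20],[0,0,-20],[0,0,-10],[0,0,0],[0,0,0]],"rot":[[0,1.5,0],[0,0,0],[0,0,0],[0,0,0],[0,0,0],[0,0,0],[0,0,0],[0,0,0],[0,0,0],[0,0,0]],"grip":[60,60,60,60,60,60,60,60,60,60]}'; python3 -m jog '{"delta_pos":[[0,0,0],[0,0,0],[0,0,0],[0,0,0],[0,0,0],[0,0,0],[0,0,0],[0,0,0],[0,0,0],[0,0,0]],"rot":[[0,0,0],[0,0,0],[0,0,0],[0,0,0],[0,0,0],[0,0,0],[0,0,0],[0,0,0],[0,0,0],[0,0,0]],"grip":[0,0,0,0,0,0,0,0,0,0]}'
```

```text
time_s: 20.53
tcp_pos: [0.6125, 0.007, 0.1823]
ee_rot: [[0.996, 0.088, 0.003], [0.088, -0.996, -0.002], [0.003, 0.002, -1.0]]
wrist_force: [0.1, -0.3, 0.8]
gripper_width: 0.601
time_s: 21.37
tcp_pos: [0.6131, 0.0069, 0.1817]
ee_rot: [[0.996, 0.087, 0.003], [0.087, -0.996, -0.002], [0.002, 0.002, -1.0]]
wrist_force: [0.5, -0.3, -0.1]
gripper_width: 0.159
```

```bash
python3 -m jog '{"delta_pos":[[-0.7,8,0],[-0.7,8,0],[-0.7,8,0],[-0.7,8,0],[-0.7,8,0],[-0.7,8,0],[-0.7,8,0],[-0.3,3,0],[0,0,0],[0,0,0]],"rot":[[0,0,0],[0,0,0],[0,0,0],[0,0,0],[0,0,0],[0,0,0],[0,0,0],[0,0,0],[0,0,0],[0,0,0]],"grip":[0,0,0,0,0,0,0,0,0,0]}'; python3 -m jog '{"delta_pos":[[-0.1,1,0],[-0.1,1,0],[0,0,0],[0,0,0],[0,0,0]],"rot":[[0,0,0],[0,0,0],[0,0,0],[0,0,0],[0,0,0]],"grip":[0,0,0,0,0]}'
```

```text
time_s: 22.2
tcp_pos: [0.6077, 0.0652, 0.1817]
ee_rot: [[0.996, 0.087, 0.002], [0.087, -0.996, -0.004], [0.001, 0.004, -1.0]]
wrist_force: [0.7, -7.0, -0.1]
gripper_width: 0.156
time_s: 22.62
tcp_pos: [0.6076, 0.0652, 0.1817]
ee_rot: [[0.996, 0.086, 0.002], [0.086, -0.996, -0.006], [0.001, 0.006, -1.0]]
wrist_force: [1.9, -11.5, -0.0]
gripper_width: 0.155
```

```bash
python3 -m jog '{"delta_pos":[[0.1,-1.5,0],[0,0,0],[0,0,0],[0,0,0],[0,0,0],[0,0,0],[0,0,0],[0,0,0],[0,0,0],[0,0,0]],"rot":[[0,0,0],[0,0,0],[0,0,0],[0,0,0],[0,0,0],[0,0,0],[0,0,0],[0,0,0],[0,0,0],[0,0,0]],"grip":[0,0,45,45,45,45,45,45,45,45]}'; python3 -m jog '{"delta_pos":[[0,0,25],[0,0,30],[0,0,30],[0,0,30],[0,0,20],[-20,35,0],[-20,35,0],[-20,35,0],[-20,35,0],[-20,35,0]],"rot":[[0,0,0],[0,0,0],[0,0,0],[0,0,0],[0,0,0],[0,0,0],[0,0,0],[0,0,0],[0,0,0],[0,0,0]],"grip":[45,45,45,45,45,45,45,45,45,45]}' ;python3 -m jog '{"delta_pos":[[-15,38,0],[-15,38,0],[-15,38,0],[-15,38,0],[-15,38,0],[-15,38,0],[-15,38,0],[-15,38,0],[0,0,0],[0,0,0]],"rot":[[0,0,0],[0,0,0],[0,0,0],[0,0,0],[0,0,0],[0,0,0],[0,0,0],[0,0,0],[0,0,0],[0,0,0]],"grip":[45,45,45,45,45,45,45,45,45,45]}'
python3 - <<'E'
from station import vision
from plan import *
t=vision.capture("top");s=vision.capture("scene")
a=cv2.resize(t["frame"][140:335,112:367],(765,585),interpolation=cv2.INTER_CUBIC)
cv2.imwrite("pics/end.png",np.clip(a*1.3,0,255).astype(np.uint8)[:,:,::-1])
E
```

```text
time_s: 23.45
tcp_pos: [0.6077, 0.0667, 0.1816]
ee_rot: [[0.996, 0.087, 0.002], [0.087, -0.996, -0.002], [0.002, 0.002, -1.0]]
wrist_force: [-1.2, 0.3, 0.3]
gripper_width: 0.444
time_s: 24.28
tcp_pos: [0.5066, 0.2427, 0.3168]
ee_rot: [[0.996, 0.087, 0.003], [0.087, -0.996, -0.001], [0.003, 0.001, -1.0]]
wrist_force: [0.6, 0.7, 0.4]
gripper_width: 0.447
time_s: 25.12
tcp_pos: [0.3863, 0.5474, 0.3149]
ee_rot: [[0.996, 0.09, 0.001], [0.09, -0.996, -0.004], [0.001, 0.004, -1.0]]
wrist_force: [-0.5, -0.3, 0.6]
gripper_width: 0.453
```

View pics/end.png

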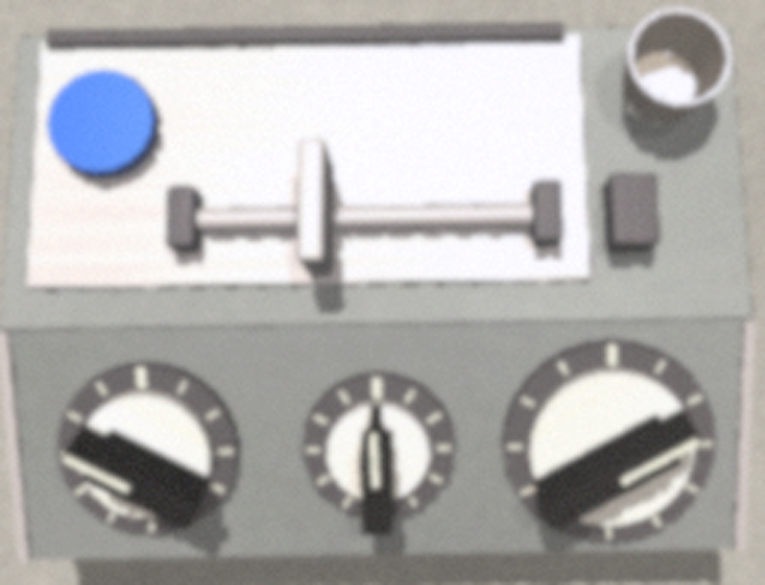

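Run:
```python
from station import vision,r
from plan import *
t=vision.capture("top");q=lambda X,Y:(112+(X+.5)/3-.5,140+(Y+.5)/3-.5)
for k,a,b in(("large",(692,448),(624,482)),("med",(66,458),(128,490)),("small",(375,428),(376,485))):print(k,angle(t,q(*a),q(*b),k)[0])
print([on_plane(t,q(*p),np.array([0,0,.224]),ez).round(4) for p in((312,142),(312,258))])
```

```text
large 62.00932412633556
med -59.120608631179266
small 0.43583623769824464
[array([0.6418, 0.0683, 0.224 ]), array([0.5816, 0.0623, 0.224 ])]
```

```bash
python3 -c "
from station import finish_job;print(finish_job())"
```

```text
the job is handed in; nothing more can be done
None
```

The strongbox job is done and handed in at about 25 s of the 69 s allowed. I set the large, medium and small dials in that order and then drew the bolt. I let go and moved the arm clear before handing in.

| Item | Last top-camera reading | Required |
|---|---|---|
| Large dial | about 62° | 60° ± 10° |
| Medium dial | about −59° | −60° ± 10° |
| Small dial | about 0° | 0° ± 10° |
| Bolt | about 59 mm drawn | at least 50 mm |

- **Bolt:** the force rose with no further motion, so it was against its stop.
- **Cup and cap:** they look unmoved and upright in the final picture. I judged this by eye and did not measure it.
- **Tool frame disagreement:** the real fingertips were about 35 mm short of where the stated tool frame puts them. My first closing on the large dial therefore shut on air above the bar, with no contact. I measured the offset from the scene camera, and every later grasp held on the first try.
- **Highest force:** the wrist reached about 26 N while turning the large dial, because the grip was a few millimetres off its axis. I eased it before letting go.

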